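# Sweep the pipe nuts into the sorting tray

### The arm

A 6-joint arm with a two-finger parallel gripper is mounted at the origin on the work surface. World frame = base frame: x ahead of the robot, y to its left, z up, the work surface at z = 0. Lengths are in m, angles in degrees, forces in N, time in s.
With the tool pointing down it reaches from about 0.35 to 0.875 m from the base axis. Payload 4.2 kg.
Tool frame: the origin (TCP) lies midway between the tips of the shut fingers; the grasp point (between the pads) lies 19 mm behind it (hold_point_z is the z of the grasp point in the tool frame, in m); z points along the fingers, y is the direction in which the jaws open and shut (so a half turn about z gives the same grasp; the last joint's range is limited). The gripper opens to 87 mm and grips with 3 to 60 N. Pads are 19 mm wide; open, the fingers measure 117 mm over their backs; the gripper's body (75 mm by 190 mm) begins 51 mm behind the grasp point.
Start: joints at [14.817, 22.042, 0.453, 0, -68.411, -14.817], TCP at [0.625, 0, 0.223] pointing down, gripper open.
Joint ranges: [-179.83, 179.83], [-69.29, 118.12], [-61.27, 80.66], [-181.25, 117.63], [-171.15, -9.14], [-177.46, 177.46]. Speed limits (degrees/s): [159.86, 159.86, 180, 180, 180, 180].

### API

Orientations are given as a 3x3 rotation matrix whose columns are the frame's x, y, z axes.
In Python, from station import * gives the robot as it stands. The module is installed in compiled form; this text tells all that it offers.
- The arm moves only by the tool jog_arm, never from a script. Its argument "moves" is a list of rows, each a list of 7 numbers: the closure, from -1 (fully open) to 1 (shut), then the shift along the tool's x, y, z in m, then the turn, a rotation vector about the tool's x, y, z in rad. In form: [[gripper, x, y, z, wx, wy, wz], ...]. A call has exactly 10 rows; each row is the pose to reach, as a shift and turn from the pose commanded when the call began, along the tool's axes at that moment; what a row does not reach only later rows make up. A row lasts 1/12 s, in which the tool goes at most 41.7 mm and 7.16 degrees, less where a joint would pass 70% of its speed; a pose out of reach is approached as far as the arm can. A call with a gripper value outside its range is refused whole. The fingers move at their own pace and stop on an object; the grip force is fixed at half the most. Time passes only in rows, so rows that repeat a pose let the fingers close, or fill a call up. It gives the time, the measured TCP pose, the force and the opening at its end, in the units of the state.
- sense(): the state, without advancing time (a new reading comes with each control period).
- capture(name): name is "scene" or "side" or "wrist"; returns a dict with "frame" (384x512x3 uint8, red, green, blue), "fov_y" (degrees; the focal length in pixels is half the picture's height over the tangent of half this angle, whatever the lens; pixels are square), "cx", "cy" (the principal point, pixels), "k1" (the pictures are not rectified: a ray, as slopes to the right and down, at radius r is drawn at 1 + k1 r^2 times it, then the intrinsics apply), "world_from_camera" (4x4, takes a point from camera to world coordinates). Camera axes: x right, y down, z forward; pixel columns grow to the right and rows downward; lengths in m; the calibration is good to about 2 mm. A picture is of the moment at which its call begins. There is no depth.
- finish_job(): hands the job in, once; it reports no verdict.
The state is a dict: "time_s": time; "joints": joint angles; "joint_velocities": joint speeds; "effort": joint torques, N m; "tcp_pos": TCP position; "ee_rot": TCP orientation; "wrist_force": force on the tool from outside, world axes, zero at the start; "moment": the same for the moment, N m; "gripper_width": opening from 0.0 (shut) to 1.0 (fully open).
Only numpy, scipy, OpenCV 4.12 (cv2) and the standard library are available. Lean on these libraries where they do the work, as an engineer would, in place of code of your own. Each camera call takes 0.05 s, during which the arm holds its last target.

### The job

Tidy the hardware shop counter: use the fingertips like a brush to sweep the three loose hexagonal nuts across the counter, through the open side of the low three-sided tray, until all three lie flat and wholly inside it. Only push them along the surface, never pick one up or lift it, and leave the padlock, the tap cartridge and everything else where they stand.

Things in the scene. Friction and masses are not known exactly. Their poses are not given: they have to be found in the camera images.
- tray: fixed low three-sided aluminium tray with a dark floor, 150 mm (its x) by 400 mm (its y) outside; walls 4 mm thick, 25 mm high, along both ends (-y, +y) and the back (+x). The side towards the robot (-x) is fully open: its edge is 75 mm from the origin. The floor is level with the counter (z = 0), no lip. Origin: centre of its underside; x points from the open side to the back wall.
- nut1: one of three alike loose plain brass hexagonal pipe nuts lying flat on the counter before the open side of the tray, 36 mm across flats, 42 mm across corners, 16 mm high, 50 to 100 g, with a hole through it. Origin: centre of its underside (at counter height); z is the axis of the hole. Slides with ordinary friction and stops where it is left.
- nut2: one of three alike loose plain brass hexagonal pipe nuts lying flat on the counter before the open side of the tray, 36 mm across flats, 42 mm across corners, 16 mm high, 50 to 100 g, with a hole through it. Origin: centre of its underside (at counter height); z is the axis of the hole. Slides with ordinary friction and stops where it is left.
- nut3: one of three alike loose plain brass hexagonal pipe nuts lying flat on the counter before the open side of the tray, 36 mm across flats, 42 mm across corners, 16 mm high, 50 to 100 g, with a hole through it. Origin: centre of its underside (at counter height); z is the axis of the hole. Slides with ordinary friction and stops where it is left.
- cartridge: to be left alone: brass tap cartridge standing upright, 36 mm diameter at the foot, 50 mm tall, origin at the centre of its underside. Stands in the row with the nuts; things in the row are 59 mm or more apart from centre to centre.
- padlock: to be left alone: brass padlock standing upright with its steel shackle up, 38 mm wide, 20 mm thick, 50 mm tall, origin at the centre of its underside. Stands in the row with the nuts; things in the row are 59 mm or more apart from centre to centre.
- tape_roll: to be left alone: roll of paper tape lying flat to the robot's left, 100 mm diameter, 24 mm high, origin at the centre of its underside.
- glue: to be left alone: white glue bottle standing at the right, 44 mm diameter, 100 mm tall, origin at the centre of its underside.
- valve: to be left alone: brass ball valve with a lever, lying at the left, about 100 mm long, 48 mm high, origin at the centre of its underside.
- door_handle: to be left alone: steel door handle plate lying at the right, 200 x 40 mm, handle 53 mm high, origin at the centre of its underside.
Mind the look-alikes: they are no part of the job. What is shaped like the nut2 but blue or green is not meant.

How it is judged:
By the outcome, as a careful person would: the job done as asked, in the order asked, and still so for the second after the job is handed in, with the robot touching nothing.
It also fails if it takes over 61 s, if anything falls off the work surface, if the arm or the gripper's body presses on something with over 40 N, if the wrist force passes 120 N, or if a joint passes its speed limit or range.

## Working session

There is one attempt and no reset: what is moved stays moved. The work goes in short steps, Python scripts to look and compute and a tool call to move; the robot and the scene stay as the last step left them, time stands still between calls to the robot, and variables do not carry over. Pictures are saved under pics/ and viewed, and the job is handed in when it is done.

Besides the shell and the picture viewer there is one more tool, called by a JSON object that holds its "name" and its "arguments". jog_arm: Moves the arm, as the interface text tells. Its arguments: {"type":"object","properties":{"moves":{"type":"array"}},"required":["moves"]}

```bash
mkdir -p pics
python3 - <<'E'
from station import *
import cv2
s=sense();print({k:s[k] for k in('time_s','tcp_pos','ee_rot','wrist_force','gripper_width')})
for n in("scene","side","wrist"):
    c=capture(n);cv2.imwrite(f"pics/{n}0.png",c["frame"][:,:,::-1]);print(n,c["fov_y"],c["cx"],c["cy"],c["k1"],c["world_from_camera"].round(3).tolist() if hasattr(c["world_from_camera"],'round') else c["world_from_camera"])
E
```

```text
{'time_s': 0.0, 'tcp_pos': array([6.24377198e-01, 1.25600027e-05, 2.21425026e-01]), 'ee_rot': array([[-1.86904353e-04, -9.99997405e-01, -2.27044935e-03],
       [-9.99999978e-01,  1.87120858e-04, -9.51457310e-05],
       [ 9.55703326e-05,  2.27043152e-03, -9.99997418e-01]]), 'wrist_force': array([ 0.79579193,  0.3552645 , -1.08764889]), 'gripper_width': 0.9992097623878954}
scene 49.35229422877446 249.5263527675569 190.74066403317997 -0.032386067123185584 [[-0.664, 0.446, -0.6, 1.172], [0.747, 0.419, -0.516, 0.519], [0.022, -0.791, -0.611, 0.674], [0.0, 0.0, 0.0, 1.0]]
side 57.68343189427991 252.59892444991348 193.80262823258306 -0.07177931466520372 [[-0.697, -0.366, 0.617, -0.151], [-0.717, 0.325, -0.617, 0.694], [0.025, -0.872, -0.489, 0.598], [0.0, 0.0, 0.0, 1.0]]
wrist 61.7638611821852 258.71108422878876 191.67202270165376 0.016751969678009893 [[-1.0, -0.0, -0.002, 0.623], [-0.001, 0.959, 0.282, -0.077], [0.002, 0.282, -0.959, 0.384], [0.0, 0.0, 0.0, 1.0]]
```

View pics/scene0.png

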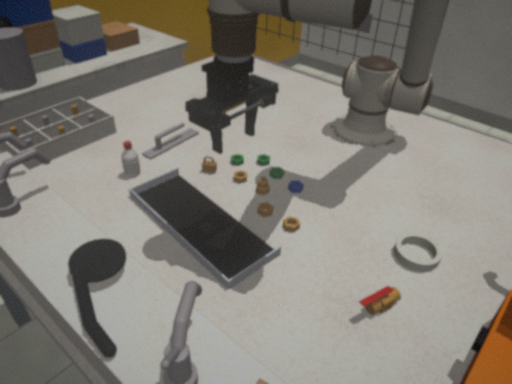

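View pics/side0.png

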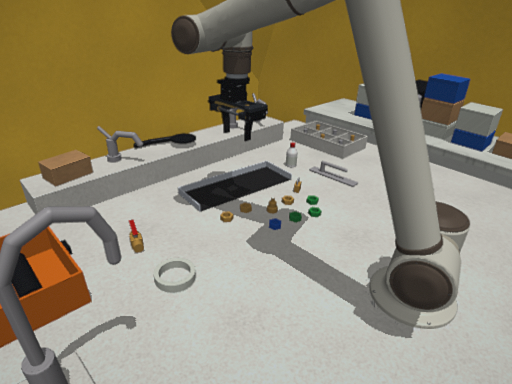

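View pics/wrist0.png

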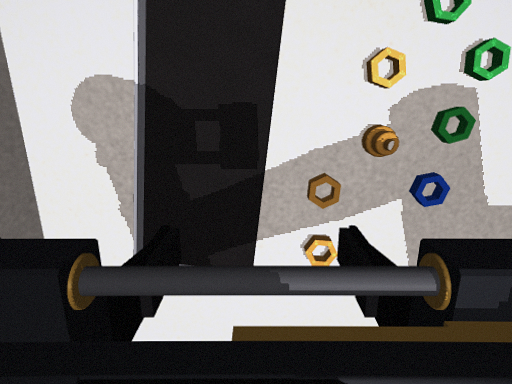

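```bash
cat > h.py <<'E'
from station import *
import cv2, numpy as np
def ray(c,u,v,z):
    f=c["frame"].shape[0]/2/np.tan(np.radians(c["fov_y"]/2))
    K=np.array([[f,0,c["cx"]],[0,f,c["cy"]],[0,0,1.]])
    p=cv2.undistortPoints(np.array([[[u,v]]],float),K,np.array([c["k1"],0,0,0,0.]))[0,0]
    T=np.array(c["world_from_camera"]);d=T[:3,:3]@[p[0],p[1],1];o=T[:3,3]
    return (o+d*(z-o[2])/d[2])[:2]
def nuts(c,name,amin):
    hsv=cv2.cvtColor(c["frame"],cv2.COLOR_RGB2HSV)
    m=((hsv[...,0]>9)&(hsv[...,0]<28)&(hsv[...,1]>110)&(hsv[...,2]>70)).astype(np.uint8)*255
    m=cv2.morphologyEx(m,cv2.MORPH_CLOSE,np.ones((3,3)))
    for k in cv2.findContours(m,cv2.RETR_EXTERNAL,cv2.CHAIN_APPROX_NONE)[0]:
        hu=cv2.convexHull(k);a=cv2.contourArea(hu)
        if a<amin or a>3000: continue
        M=cv2.moments(hu);u,v=M["m10"]/a,M["m01"]/a
        w=np.array([ray(c,*p[0],.008) for p in hu])
        print(name,(round(u),round(v)),"area",a,"xy z=8mm",ray(c,u,v,.008).round(4),"z25",ray(c,u,v,.025).round(4),"ext",np.ptp(w,axis=0).round(3))
E
python3 - <<'E'
from h import *
for n,a in(("scene",40),("side",30),("wrist",200)):
    c=capture(n); nuts(c,n,a)
    big=cv2.resize(c["frame"][110:310,100:330] if n=="scene" else c["frame"][130:250,160:380] if n=="side" else c["frame"],None,fx=3 if n!="wrist" else 1,fy=3 if n!="wrist" else 1,interpolation=cv2.INTER_CUBIC)
    cv2.imwrite(f"pics/{n}1.png",big[:,:,::-1])
    if n=="scene":
        for p in[(130,190),(178,174),(277,249),(230,278)]: print(p,ray(c,*p,.025))
    if n=="wrist":
        for p in[(287,0),(265,180),(257,240),(147,0),(135,220)]: print(p,ray(c,*p,.0))
E
```

```text
scene (494, 351) area 2474.5 xy z=8mm [0.5672 0.5863] z25 [0.5826 0.5845] ext [0.267 0.065]
scene (384, 301) area 369.0 xy z=8mm [0.6003 0.386 ] z25 [0.6149 0.3894] ext [0.082 0.035]
scene (291, 223) area 119.5 xy z=8mm [0.5439 0.1123] z25 [0.5599 0.1226] ext [0.039 0.035]
scene (265, 209) area 89.5 xy z=8mm [0.5462 0.0328] z25 [0.5622 0.0452] ext [0.033 0.036]
scene (262, 186) area 70.0 xy z=8mm [ 0.4779 -0.0335] z25 [ 0.4956 -0.0194] ext [0.038 0.044]
scene (240, 175) area 60.0 xy z=8mm [ 0.4844 -0.1078] z25 [ 0.5019 -0.0918] ext [0.034 0.034]
scene (40, 36) area 620.0 xy z=8mm [ 0.2899 -1.6376] z25 [ 0.3124 -1.5826] ext [0.282 0.388]
scene (276, 37) area 1844.0 xy z=8mm [-0.5205 -0.7862] z25 [-0.4774 -0.753 ] ext [0.584 0.564]
(130, 190) [ 0.73903145 -0.25146522]
(178, 174) [ 0.61031801 -0.21659886]
(277, 249) [0.64731055 0.15087534]
(230, 278) [0.77440401 0.13216137]
side (5, 330) area 344.5 xy z=8mm [0.52   0.7308] z25 [0.5007 0.7297] ext [0.122 0.03 ]
side (2, 240) area 37.5 xy z=8mm [0.8693 0.6627] z25 [0.8398 0.6636] ext [0.063 0.028]
side (136, 241) area 191.0 xy z=8mm [0.61
[... 716 characters left out ...]
 xy z=8mm [0.379  0.1619] z25 [0.39   0.1512] ext [0.028 0.08 ]
wrist (76, 285) area 643.0 xy z=8mm [0.8664 0.1635] z25 [0.8554 0.1527] ext [0.027 0.08 ]
wrist (321, 250) area 737.5 xy z=8mm [0.5432 0.1126] z25 [0.5468 0.104 ] ext [0.042 0.043]
wrist (324, 191) area 816.0 xy z=8mm [0.5436 0.0321] z25 [0.5472 0.0271] ext [0.039 0.045]
wrist (380, 141) area 859.0 xy z=8mm [ 0.4815 -0.0287] z25 [ 0.4879 -0.0308] ext [0.041 0.036]
wrist (387, 67) area 1111.0 xy z=8mm [ 0.4828 -0.1086] z25 [ 0.4891 -0.1072] ext [0.043 0.04 ]
(287, 0) [ 0.59343593 -0.17545197]
(265, 180) [0.61540377 0.02084065]
(257, 240) [0.62534478 0.10174786]
(147, 0) [ 0.74129687 -0.17496643]
(135, 220) [0.78140805 0.07378366]
```

View pics/scene1.png

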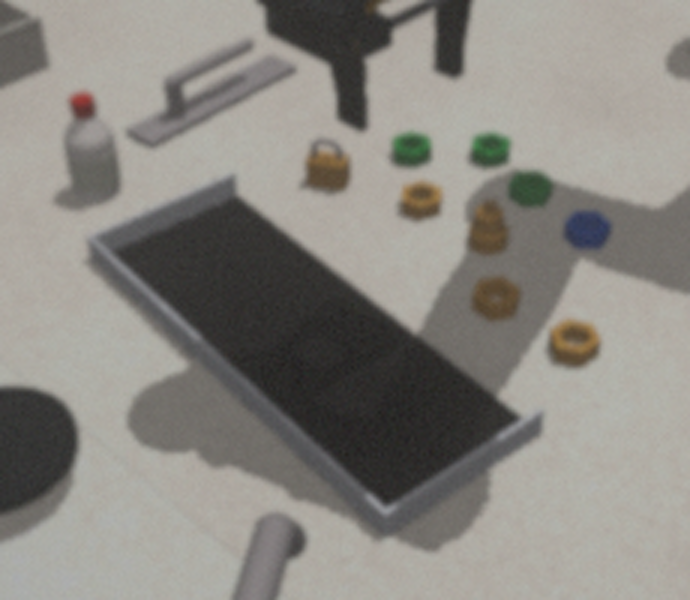

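View pics/side1.png

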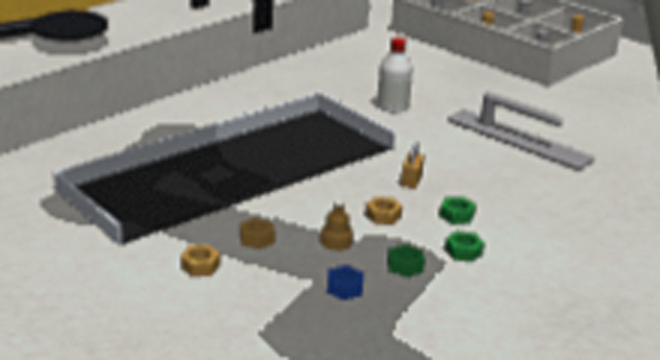

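Run:
```python
from h import *
for n in("scene","side","wrist"):
    c=capture(n); hsv=cv2.cvtColor(c["frame"],cv2.COLOR_RGB2HSV)
    for col,lo,hi in(("green",45,85),("blue",105,130),):
        m=((hsv[...,0]>lo)&(hsv[...,0]<hi)&(hsv[...,1]>110)&(hsv[...,2]>35)).astype(np.uint8)*255
        for k in cv2.findContours(m,cv2.RETR_EXTERNAL,cv2.CHAIN_APPROX_NONE)[0]:
            hu=cv2.convexHull(k);a=cv2.contourArea(hu)
            if a<35 or a>3000: continue
            M=cv2.moments(hu);print(n,col,ray(c,M["m10"]/a,M["m01"]/a,.008).round(3))
    # dark floor
    if n!="wrist":
        m=(c["frame"].max(2)<75).astype(np.uint8)*255
        m=cv2.morphologyEx(m,cv2.MORPH_OPEN,np.ones((5,5)))
        for k in cv2.findContours(m,cv2.RETR_EXTERNAL,cv2.CHAIN_APPROX_NONE)[0]:
            a=cv2.contourArea(k)
            if a<2000: continue
            q=cv2.approxPolyDP(cv2.convexHull(k),6,True)[:,0]
            print(n,a,[(p.tolist(),ray(c,*map(float,p),0).round(3).tolist()) for p in q])
    if n=="scene": print("glue base",ray(c,132,174,0),"handle near",ray(c,147,157,0),ray(c,198,132,0),"padlock foot",ray(c,209,172,0),"cart foot",ray(c,263,191,0))
    if n=="side": print("glue base",ray(c,292,165,0),"padlock",ray(c,297,191,0),"cart",ray(c,272,211,0))
```

```text
scene blue [ 0.247 -1.312]
scene blue [ 0.134 -2.141]
scene 2814.5 [([98, 240], [0.883, -0.18]), ([124, 253], [0.866, -0.103]), ([112, 356], [1.026, 0.088]), ([83, 326], [1.028, -0.003]), ([70, 270], [0.973, -0.144]), ([75, 251], [0.937, -0.187])]
scene 5458.5 [([141, 192], [0.708, -0.253]), ([179, 177], [0.596, -0.232]), ([268, 251], [0.646, 0.126]), ([227, 276], [0.759, 0.109])]
scene 7309.0 [([371, 0], [-1.635, -0.854]), ([368, 31], [-0.986, -0.522]), ([220, 150], [0.421, -0.248]), ([190, 119], [0.351, -0.46]), ([208, 9], [-0.668, -1.434]), ([238, 0], [-0.964, -1.461])]
glue base [ 0.67560549 -0.33712372] handle near [ 0.59453825 -0.37616753] [ 0.39232745 -0.37595985] padlock foot [ 0.52321959 -0.18952409] cart foot [ 0.48609868 -0.02342357]
side green [ 0.401 -0.047]
side green [ 0.377 -0.115]
side green [ 0.431 -0.172]
side blue [0.416 0.03 ]
side blue [ 0.249 -1.345]
side blue [ 0.901 -1.317]
side blue [ 0.827 -2.626]
side 2092.5 [([391, 272], [0.072, -0.039]), ([418, 261], [0.041, -0.135]), ([449, 280], [-0.048, -0.121]), ([451, 295], [-0.071, -0.07]), ([435, 308], [-0.059, 0.001]), ([411, 306], [-0.016, 0.035]), ([392, 290], [0.04, 0.02])]
side 2307.5 [([328, 0], [-27.687, 40.132]), ([246, 74], [2.263, -1.587]), ([182, 52], [3.906, -1.991]), ([172, 38], [5.628, -2.937]), ([178, 17], [13.41, -8.184])]
glue base [ 0.6694414  -0.35118796] padlock [ 0.51196796 -0.1923755 ] cart [ 0.47987388 -0.02674511]
wrist green [ 0.4   -0.047]
wrist green [ 0.376 -0.116]
wrist green [ 0.426 -0.164]
wrist blue [0.415 0.03 ]
```

{"name": "jog_arm", "arguments": {"moves": [[0.6,-0.011,0.012,0.01,0,0,0.12],[0.6,-0.022,0.025,0.02,0,0,0.24],[0.6,-0.033,0.037,0.03,0,0,0.36],[0.6,-0.045,0.05,0.04,0,0,0.48],[0.6,-0.056,0.062,0.05,0,0,0.6],[0.6,-0.067,0.075,0.06,0,0,0.72],[0.6,-0.078,0.087,0.07,0,0,0.84],[0.6,-0.09,0.1,0.08,0,0,0.96],[0.6,-0.101,0.112,0.09,0,0,1.08],[0.6,-0.112,0.125,0.1,0,0,1.2]]}}

```text
time_s: 1.28
tcp_pos: [0.4996, 0.1126, 0.1224]
ee_rot: [[-0.934, -0.357, 0.001], [-0.357, 0.934, 0.0], [-0.001, 0.0, -1.0]]
wrist_force: [0.8, 0.7, 0.4]
gripper_width: 0.324
```

{"name": "jog_arm", "arguments": {"moves": [[0.6,0,0,0.01,0,0,0.12],[0.6,0,0,0.02,0,0,0.24],[0.6,0,0,0.02,0,0,0.371],[0.6,0,0,0.02,0,0,0.371],[0.6,0,0,0.02,0,0,0.371],[0.6,0,0,0.02,0,0,0.371],[0.6,0,0,0.02,0,0,0.371],[0.6,0,0,0.02,0,0,0.371],[0.6,0,0,0.02,0,0,0.371],[0.6,0,0,0.02,0,0,0.371]]}}

```text
time_s: 2.12
tcp_pos: [0.5001, 0.112, 0.1027]
ee_rot: [[-1.0, -0.0, 0.0], [-0.0, 1.0, 0.0], [-0.0, 0.0, -1.0]]
wrist_force: [-0.0, -0.2, 0.4]
gripper_width: 0.202
```

Run:
```python
from h import *
s=sense();print(s['tcp_pos'],s['ee_rot'].round(3),s['gripper_width'],s['wrist_force'],s['joints'])
c=capture("wrist");cv2.imwrite("pics/wrist2.png",c["frame"][:,:,::-1]);nuts(c,"wrist",300)
```

```text
[0.50005254 0.11201196 0.10269562] [[-1. -0.  0.]
 [-0.  1.  0.]
 [-0.  0. -1.]] 0.20155542380795533 [-0.03550926 -0.19925912  0.43287112] [ 3.07954335e+01  1.83848899e+01 -2.45854621e+01 -1.08573188e-03
 -4.70124064e+01 -1.20786233e+02]
wrist (164, 232) area 310.0 xy z=8mm [0.5338 0.0303] z25 [0.5264 0.0357] ext [0.01 0.03]
wrist (258, 245) area 1136.0 xy z=8mm [0.5462 0.1118] z25 [0.538  0.1119] ext [0.039 0.028]
wrist (79, 177) area 1870.5 xy z=8mm [ 0.485 -0.035] z25 [ 0.4807 -0.0253] ext [0.039 0.043]
```

View pics/wrist2.png

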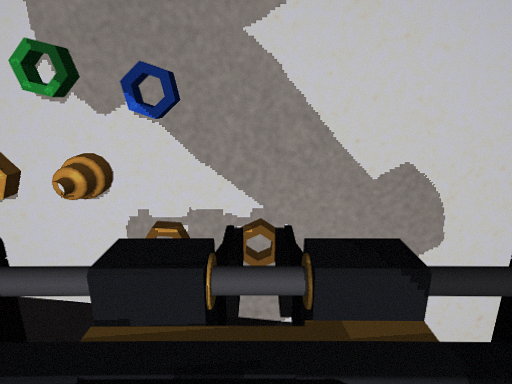

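{"name": "jog_arm", "arguments": {"moves": [[0.6,0,0,0.025,0,0,0],[0.6,0,0,0.05,0,0,0],[0.6,0,0,0.07,0,0,0],[0.6,0,0,0.085,0,0,0],[0.6,0,0,0.092,0,0,0],[0.6,0,0,0.097,0,0,0],[0.6,0,0,0.097,0,0,0],[0.6,-0.006,0,0.097,0,0,0],[0.6,-0.012,0,0.097,0,0,0],[0.6,-0.02,0,0.097,0,0,0]]}}

```text
time_s: 3.0
tcp_pos: [0.5212, 0.1124, 0.0066]
ee_rot: [[-1.0, -0.0, 0.002], [-0.0, 1.0, 0.001], [-0.002, 0.001, -1.0]]
wrist_force: [0.5, 0.1, -0.5]
gripper_width: 0.203
```

{"name": "jog_arm", "arguments": {"moves": [[0.6,-0.012,-0.001,0,0,0,0],[0.6,-0.026,-0.002,0,0,0,0],[0.6,-0.042,-0.004,0,0,0,0],[0.6,-0.058,-0.006,0,0,0,0],[0.6,-0.074,-0.008,0,0,0,0],[0.6,-0.09,-0.01,0,0,0,0],[0.6,-0.106,-0.012,0,0,0,0],[0.6,-0.122,-0.014,0,0,0,0],[0.6,-0.134,-0.015,0,0,0,0],[0.6,-0.142,-0.016,0,0,0,0]]}}

```text
time_s: 3.83
tcp_pos: [0.6641, 0.0957, 0.0062]
ee_rot: [[-1.0, 0.001, 0.002], [0.001, 1.0, 0.0], [-0.002, 0.0, -1.0]]
wrist_force: [-0.2, -0.2, -0.1]
gripper_width: 0.199
```

Run:
```python
from h import *
s=sense();print(s['tcp_pos'],s['gripper_width'],s['wrist_force'])
for n in("scene","side","wrist"):
    c=capture(n);cv2.imwrite(f"pics/{n}3.png",c["frame"][:,:,::-1]);nuts(c,n,35)
```

```text
[0.66411449 0.09570337 0.00615156] 0.19854855117883558 [-0.19409647 -0.15995079 -0.07415833]
scene (494, 351) area 2474.5 xy z=8mm [0.5674 0.5863] z25 [0.5828 0.5845] ext [0.267 0.065]
scene (384, 301) area 386.0 xy z=8mm [0.6011 0.3854] z25 [0.6157 0.3888] ext [0.082 0.038]
scene (245, 253) area 223.0 xy z=8mm [0.6896 0.0976] z25 [0.7019 0.1083] ext [0.047 0.044]
scene (40, 36) area 649.0 xy z=8mm [ 0.2925 -1.6375] z25 [ 0.3149 -1.5824] ext [0.271 0.398]
side (5, 330) area 343.0 xy z=8mm [0.5201 0.7308] z25 [0.5008 0.7298] ext [0.122 0.03 ]
side (2, 240) area 37.5 xy z=8mm [0.8693 0.6627] z25 [0.8398 0.6636] ext [0.063 0.028]
side (136, 241) area 191.0 xy z=8mm [0.6147 0.3788] z25 [0.5926 0.3879] ext [0.095 0.048]
side (245, 208) area 72.5 xy z=8mm [0.5434 0.0323] z25 [0.5234 0.0514] ext [0.047 0.049]
side (272, 206) area 91.5 xy z=8mm [ 0.4915 -0.0378] z25 [ 0.4729 -0.0167] ext [0.063 0.068]
side (288, 200) area 64.0 xy z=8mm [ 0.4847 -0.1087] z25 [ 0.4664 -0.0855] ext [0.045 0.049]
side (297, 187) area 43.5 xy z=8mm [ 0.5247 -0.2064] z25 [ 0.5053 -0.1805] ext [0.047 0.071]
side (207, 180) area 101.5 xy z=8mm [0.7811 0.0025] z25 [0.7542 0.0224] ext [0.051 0.117]
side (124, 143) area 192.0 xy z=8mm [1.3282 0.0625] z25 [1.2855 0.0808] ext [0.169 0.119]
side (386, 117) area 62.0 xy z=8mm [ 0.7408 -1.3226] z25 [ 0.7151 -1.2645] ext [0.126 0.292]
side (241, 114) area 90.0 xy z=8mm [ 1.324  -0.6634] z25 [ 1.2814 -0.6243] ext [0.156 0.159]
wrist (308, 282) area 394.5 xy z=8mm [0.6856 0.1237] z25 [0.6749 0.1208] ext [0.035 0.006]
wrist (210, 281) area 412.5 xy z=8mm [0.6849 0.0686] z25 [0.6743 0.0715] ext [0.035 0.006]
wrist (259, 259) area 313.5 xy z=8mm [0.6712 0.0959] z25 [0.662  0.0959] ext [0.009 0.017]
wrist (93, 12) area 39.0 xy z=8mm [0.549  0.0223] z25 [0.5527 0.0301] ext [0.003 0.004]
```

View pics/scene3.png

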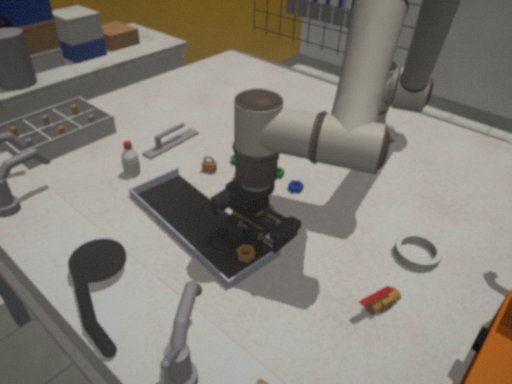

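{"name": "jog_arm", "arguments": {"moves": [[0.6,0.01,0,0,0,0,0],[0.6,0.03,0,0,0,0,0],[0.6,0.04,0,-0.025,0,0,0],[0.6,0.05,0,-0.055,0,0,0],[0.6,0.07,-0.005,-0.075,0,0,0],[0.6,0.095,-0.02,-0.075,0,0,0],[0.6,0.12,-0.035,-0.075,0,0,0],[0.6,0.14,-0.05,-0.075,0,0,0],[0.6,0.155,-0.06,-0.075,0,0,0],[0.6,0.162,-0.064,-0.075,0,0,0]]}}

```text
time_s: 4.82
tcp_pos: [0.4968, 0.0308, 0.0809]
ee_rot: [[-1.0, 0.001, -0.002], [0.001, 1.0, -0.0], [0.002, -0.0, -1.0]]
wrist_force: [-0.1, 0.1, 0.1]
gripper_width: 0.201
```

Run:
```python
from h import *
s=sense();print(s['tcp_pos'],s['gripper_width'],s['wrist_force'])
for n in("scene","side","wrist"):
    c=capture(n);cv2.imwrite(f"pics/{n}4.png",c["frame"][:,:,::-1]);nuts(c,n,35)
```

```text
[0.49680633 0.03076163 0.08087332] 0.20147066183304194 [-0.10661592  0.12458247  0.09142259]
scene (495, 350) area 2423.5 xy z=8mm [0.5661 0.5868] z25 [0.5816 0.585 ] ext [0.267 0.064]
scene (384, 301) area 378.0 xy z=8mm [0.6007 0.386 ] z25 [0.6153 0.3893] ext [0.081 0.037]
scene (245, 252) area 233.0 xy z=8mm [0.6895 0.0957] z25 [0.7018 0.1064] ext [0.047 0.046]
scene (265, 209) area 102.5 xy z=8mm [0.5471 0.0336] z25 [0.563  0.0459] ext [0.036 0.037]
scene (263, 186) area 96.0 xy z=8mm [ 0.4791 -0.0312] z25 [ 0.4968 -0.0172] ext [0.053 0.044]
scene (240, 176) area 63.0 xy z=8mm [ 0.4848 -0.107 ] z25 [ 0.5023 -0.0911] ext [0.034 0.035]
scene (38, 36) area 538.5 xy z=8mm [ 0.2993 -1.6367] z25 [ 0.3216 -1.5817] ext [0.23  0.382]
side (5, 330) area 343.5 xy z=8mm [0.5201 0.7308] z25 [0.5008 0.7298] ext [0.122 0.03 ]
side (2, 240) area 37.5 xy z=8mm [0.8693 0.6627] z25 [0.8398 0.6636] ext [0.063 0.028]
side (136, 241) area 191.0 xy z=8mm [0.6147 0.3788] z25 [0.5926 0.3879] ext [0.095 0.048]
side (245, 207) area 77.5 xy z=8mm [0.5447 0.0316] z25 [0.5246 0.0507] ext [0.049 0.051]
side (2
[... 781 characters left out ...]
0714] z25 [ 0.6    -0.0639] ext [0.005 0.013]
wrist (116, 331) area 208.0 xy z=8mm [ 0.616  -0.0923] z25 [ 0.6019 -0.0834] ext [0.008 0.028]
wrist (382, 328) area 1095.5 xy z=8mm [0.613  0.1391] z25 [0.5991 0.1314] ext [0.016 0.076]
wrist (309, 284) area 269.0 xy z=8mm [0.57   0.0737] z25 [0.5592 0.0707] ext [0.05  0.007]
wrist (209, 284) area 237.0 xy z=8mm [ 0.5697 -0.0099] z25 [ 0.5589 -0.0069] ext [0.05  0.006]
wrist (259, 251) area 616.5 xy z=8mm [0.5395 0.0324] z25 [0.5308 0.0324] ext [0.021 0.025]
wrist (69, 187) area 2066.5 xy z=8mm [ 0.4862 -0.1123] z25 [ 0.4814 -0.1019] ext [0.04  0.042]
wrist (176, 186) area 1934.0 xy z=8mm [ 0.4846 -0.0309] z25 [ 0.4799 -0.0264] ext [0.039 0.037]
```

View pics/wrist4.png

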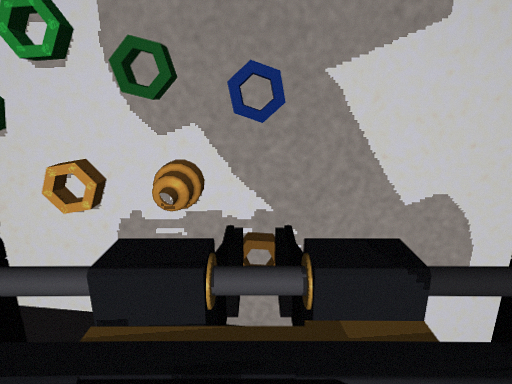

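{"name": "jog_arm", "arguments": {"moves": [[0.6,0,0.001,0.015,0,0,0],[0.6,0,0.001,0.035,0,0,0],[0.6,0,0.001,0.055,0,0,0],[0.6,0,0.001,0.068,0,0,0],[0.6,0,0.001,0.075,0,0,0],[0.6,0,0.001,0.075,0,0,0],[0.6,-0.004,0.001,0.075,0,0,0],[0.6,-0.01,0.001,0.075,0,0,0],[0.6,-0.016,0.001,0.075,0,0,0],[0.6,-0.022,0.001,0.075,0,0,0]]}}

```text
time_s: 5.8
tcp_pos: [0.5234, 0.0333, 0.0064]
ee_rot: [[-1.0, 0.0, 0.002], [0.0, 1.0, 0.001], [-0.002, 0.001, -1.0]]
wrist_force: [-1.2, 0.7, 0.4]
gripper_width: 0.201
```

{"name": "jog_arm", "arguments": {"moves": [[0.6,-0.012,-0.001,0,0,0,0],[0.6,-0.026,-0.002,0,0,0,0],[0.6,-0.042,-0.004,0,0,0,0],[0.6,-0.058,-0.006,0,0,0,0],[0.6,-0.074,-0.008,0,0,0,0],[0.6,-0.09,-0.01,0,0,0,0],[0.6,-0.106,-0.012,0,0,0,0],[0.6,-0.12,-0.014,0,0,0,0],[0.6,-0.13,-0.015,0,0,0,0],[0.6,-0.136,-0.016,0,0,0,0]]}}

```text
time_s: 6.63
tcp_pos: [0.6598, 0.0167, 0.006]
ee_rot: [[-1.0, 0.001, 0.002], [0.001, 1.0, 0.0], [-0.002, 0.0, -1.0]]
wrist_force: [-0.0, 0.1, -0.2]
gripper_width: 0.204
```

Run:
```python
from h import *
s=sense();print(s['tcp_pos'],s['gripper_width'],s['wrist_force'])
for n in("scene",):
    c=capture(n);cv2.imwrite(f"pics/{n}5.png",c["frame"][:,:,::-1]);nuts(c,n,35)
```

```text
[0.6597866  0.01673706 0.0059752 ] 0.20371011027510005 [-0.03089834  0.09133274 -0.17856527]
scene (494, 351) area 2464.0 xy z=8mm [0.5671 0.5864] z25 [0.5826 0.5846] ext [0.267 0.065]
scene (385, 301) area 365.5 xy z=8mm [0.5999 0.3862] z25 [0.6145 0.3896] ext [0.082 0.035]
scene (244, 253) area 218.0 xy z=8mm [0.6911 0.0961] z25 [0.7033 0.1069] ext [0.048 0.042]
scene (220, 235) area 205.0 xy z=8mm [0.6877 0.0171] z25 [0.7001 0.0299] ext [0.045 0.048]
scene (262, 187) area 92.0 xy z=8mm [ 0.4812 -0.0304] z25 [ 0.4988 -0.0164] ext [0.051 0.042]
scene (40, 36) area 697.0 xy z=8mm [ 0.2933 -1.6278] z25 [ 0.3157 -1.5731] ext [0.248 0.398]
```

View pics/scene5.png

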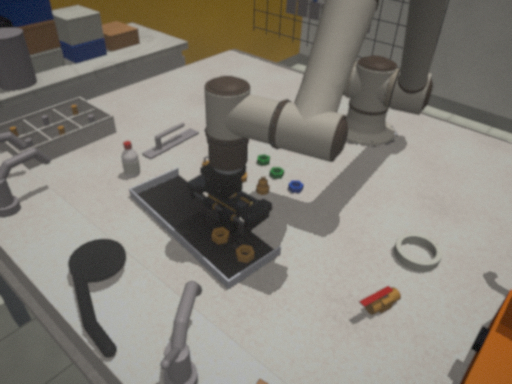

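{"name": "jog_arm", "arguments": {"moves": [[0.6,0.01,0,0,0,0,0],[0.6,0.03,0,0,0,0,0],[0.6,0.04,0,-0.03,0,0,0],[0.6,0.05,0,-0.06,0,0,0],[0.6,0.07,-0.015,-0.08,0,0,0],[0.6,0.1,-0.04,-0.085,0,0,0],[0.6,0.13,-0.065,-0.085,0,0,0],[0.6,0.165,-0.09,-0.085,0,0,0],[0.6,0.195,-0.112,-0.085,0,0,0],[0.6,0.216,-0.125,-0.085,0,0,0]]}}

```text
time_s: 7.52
tcp_pos: [0.4381, -0.1094, 0.0907]
ee_rot: [[-1.0, 0.002, -0.001], [0.002, 1.0, 0.0], [0.001, 0.0, -1.0]]
wrist_force: [-0.6, -0.6, -0.5]
gripper_width: 0.199
```

Run:
```python
from h import *
s=sense();print(s['tcp_pos'],s['gripper_width'],s['wrist_force'])
for n in("scene","side","wrist"):
    c=capture(n);cv2.imwrite(f"pics/{n}6.png",c["frame"][:,:,::-1]);nuts(c,n,35)
```

```text
[ 0.43808575 -0.1093929   0.0907374 ] 0.19897614051713702 [-0.56237092 -0.58370295 -0.52626128]
scene (495, 350) area 2384.5 xy z=8mm [0.5663 0.5871] z25 [0.5818 0.5854] ext [0.266 0.064]
scene (384, 301) area 378.0 xy z=8mm [0.601  0.3858] z25 [0.6156 0.3892] ext [0.081 0.037]
scene (245, 252) area 219.0 xy z=8mm [0.6893 0.0948] z25 [0.7016 0.1056] ext [0.047 0.042]
scene (220, 234) area 208.0 xy z=8mm [0.6869 0.0154] z25 [0.6993 0.0282] ext [0.045 0.048]
scene (262, 186) area 79.0 xy z=8mm [ 0.478  -0.0326] z25 [ 0.4957 -0.0186] ext [0.043 0.043]
scene (240, 176) area 48.0 xy z=8mm [ 0.4881 -0.1057] z25 [ 0.5055 -0.0897] ext [0.029 0.034]
scene (209, 165) area 48.0 xy z=8mm [ 0.5077 -0.2043] z25 [ 0.5247 -0.1858] ext [0.027 0.039]
scene (278, 56) area 121.0 xy z=8mm [-0.3168 -0.6106] z25 [-0.2788 -0.5818] ext [0.109 0.097]
scene (44, 42) area 36.0 xy z=8mm [ 0.3194 -1.5342] z25 [ 0.3411 -1.4819] ext [0.065 0.086]
scene (37, 34) area 43.5 xy z=8mm [ 0.289  -1.6772] z25 [ 0.3115 -1.6211] ext [0.066 0.107]
scene (280, 5) area 123.0 xy z=8mm [-1.0404 -1.1724] z25 [-0.984  -1.1293] ext 
[... 973 characters left out ...]
z25 [ 0.7119 -1.2554] ext [0.126 0.291]
side (285, 115) area 194.0 xy z=8mm [ 1.1438 -0.8497] z25 [ 1.1065 -0.8052] ext [0.151 0.24 ]
side (241, 114) area 90.5 xy z=8mm [ 1.3243 -0.6638] z25 [ 1.2818 -0.6246] ext [0.156 0.159]
wrist (288, 328) area 116.5 xy z=8mm [ 0.5603 -0.0827] z25 [ 0.5464 -0.0845] ext [0.005 0.025]
wrist (263, 328) area 38.0 xy z=8mm [ 0.5596 -0.1055] z25 [ 0.5457 -0.1057] ext [0.005 0.012]
wrist (309, 284) area 178.5 xy z=8mm [ 0.5142 -0.0659] z25 [ 0.5034 -0.0688] ext [0.051 0.005]
wrist (209, 284) area 227.5 xy z=8mm [ 0.5141 -0.1528] z25 [ 0.5034 -0.1498] ext [0.052 0.006]
wrist (257, 249) area 659.5 xy z=8mm [ 0.481  -0.1105] z25 [ 0.4726 -0.1104] ext [0.027 0.026]
```

View pics/wrist6.png

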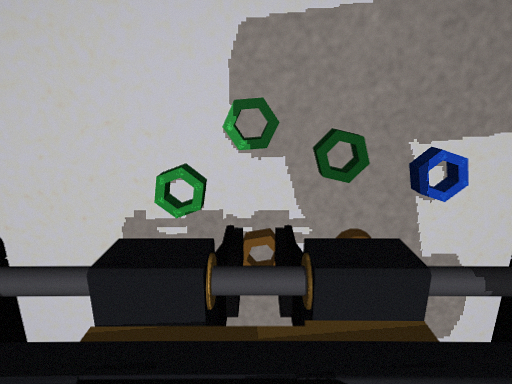

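{"name": "jog_arm", "arguments": {"moves": [[0.6,0,0,0.02,0,0,0],[0.6,0,0,0.045,0,0,0],[0.6,0,0,0.065,0,0,0],[0.6,0,0,0.078,0,0,0],[0.6,0,0,0.085,0,0,0],[0.6,0,0,0.085,0,0,0],[0.6,-0.006,0,0.085,0,0,0],[0.6,-0.014,0,0.085,0,0,0],[0.6,-0.024,0,0.085,0,0,0],[0.6,-0.036,0,0.085,0,0,0]]}}

```text
time_s: 8.5
tcp_pos: [0.4796, -0.1079, 0.0065]
ee_rot: [[-1.0, -0.0, 0.002], [-0.0, 1.0, 0.0], [-0.002, 0.0, -1.0]]
wrist_force: [-0.5, 0.6, 0.8]
gripper_width: 0.204
```

{"name": "jog_arm", "arguments": {"moves": [[0.6,-0.016,0,0,0,0,0],[0.6,-0.034,0,0,0,0,0],[0.6,-0.052,0,0,0,0,0],[0.6,-0.07,0,0,0,0,0],[0.6,-0.088,0,0,0,0,0],[0.6,-0.106,0,0,0,0,0],[0.6,-0.124,0,0,0,0,0],[0.6,-0.142,0,0,0,0,0],[0.6,-0.156,0,0,0,0,0],[0.6,-0.166,0,0,0,0,0]]}}

```text
time_s: 9.33
tcp_pos: [0.6469, -0.1081, 0.0065]
ee_rot: [[-1.0, -0.0, 0.003], [-0.0, 1.0, -0.0], [-0.003, -0.0, -1.0]]
wrist_force: [-0.8, -0.7, -0.1]
gripper_width: 0.198
```

{"name": "jog_arm", "arguments": {"moves": [[0.6,0.004,0,0,0,0,0],[0.6,0.015,0,0,0,0,0],[0.6,0.03,0,0,0,0,0],[0.6,0.04,0,-0.02,0,0,0],[0.6,0.045,0,-0.05,0,0,0],[0.6,0.06,0,-0.085,0,0,0],[0.6,0.09,0,-0.12,0,0,0],[0.6,0.125,0,-0.15,0,0,0],[0.6,0.16,0,-0.17,0,0,0],[0.6,0.19,0,-0.18,0,0,0]]}}

```text
time_s: 10.17
tcp_pos: [0.4538, -0.1081, 0.1886]
ee_rot: [[-1.0, -0.0, 0.005], [-0.0, 1.0, 0.0], [-0.005, 0.0, -1.0]]
wrist_force: [0.6, 0.7, 0.6]
gripper_width: 0.201
```

Run:
```python
from h import *
s=sense();print(s['tcp_pos'],s['gripper_width'],s['wrist_force'])
for n in("scene","side","wrist"):
    c=capture(n);cv2.imwrite(f"pics/{n}7.png",c["frame"][:,:,::-1]);nuts(c,n,35)
    if n=="scene":cv2.imwrite("pics/scene7z.png",cv2.resize(c["frame"][110:310,100:330],None,fx=3,fy=3,interpolation=cv2.INTER_CUBIC)[:,:,::-1])
```

```text
[ 0.45377299 -0.10807397  0.18863568] 0.20132541504295096 [0.61012145 0.70408353 0.60653092]
scene (495, 350) area 2383.5 xy z=8mm [0.5663 0.5871] z25 [0.5818 0.5854] ext [0.266 0.063]
scene (384, 301) area 390.0 xy z=8mm [0.6011 0.3859] z25 [0.6157 0.3893] ext [0.081 0.037]
scene (245, 252) area 221.5 xy z=8mm [0.6896 0.0949] z25 [0.7019 0.1057] ext [0.047 0.043]
scene (220, 235) area 213.5 xy z=8mm [0.6875 0.0157] z25 [0.6999 0.0285] ext [0.046 0.049]
scene (187, 208) area 175.0 xy z=8mm [ 0.6751 -0.1092] z25 [ 0.6878 -0.0931] ext [0.046 0.05 ]
scene (262, 186) area 68.0 xy z=8mm [ 0.4789 -0.0328] z25 [ 0.4966 -0.0188] ext [0.043 0.037]
scene (282, 34) area 1631.5 xy z=8mm [-0.5799 -0.7952] z25 [-0.5352 -0.7616] ext [0.764 0.624]
side (5, 330) area 343.5 xy z=8mm [0.5201 0.7308] z25 [0.5008 0.7298] ext [0.122 0.03 ]
side (2, 240) area 37.5 xy z=8mm [0.8693 0.6627] z25 [0.8398 0.6636] ext [0.063 0.028]
side (136, 241) area 192.0 xy z=8mm [0.6147 0.3789] z25 [0.5926 0.388 ] ext [0.095 0.048]
side (272, 206) area 92.0 xy z=8mm [ 0.4913 -0.037 ] z25 [ 0.4727 -0.0159] ext [0.063 0.07 ]

[... 412 characters left out ...]
25] z25 [1.2855 0.0808] ext [0.169 0.119]
side (310, 126) area 99.0 xy z=8mm [ 0.9192 -0.7994] z25 [ 0.8884 -0.7564] ext [0.074 0.204]
side (386, 117) area 62.0 xy z=8mm [ 0.7408 -1.3226] z25 [ 0.7151 -1.2645] ext [0.126 0.292]
side (241, 114) area 90.5 xy z=8mm [ 1.3243 -0.6638] z25 [ 1.2818 -0.6246] ext [0.156 0.159]
wrist (309, 285) area 213.5 xy z=8mm [ 0.5929 -0.0459] z25 [ 0.5819 -0.049 ] ext [0.072 0.009]
wrist (209, 284) area 232.0 xy z=8mm [ 0.5913 -0.1687] z25 [ 0.5804 -0.1657] ext [0.072 0.009]
wrist (180, 231) area 359.0 xy z=8mm [ 0.5216 -0.1989] z25 [ 0.5142 -0.1944] ext [0.02  0.041]
wrist (331, 202) area 759.5 xy z=8mm [ 0.4864 -0.026 ] z25 [ 0.4807 -0.03  ] ext [0.037 0.035]
```

View pics/scene7z.png

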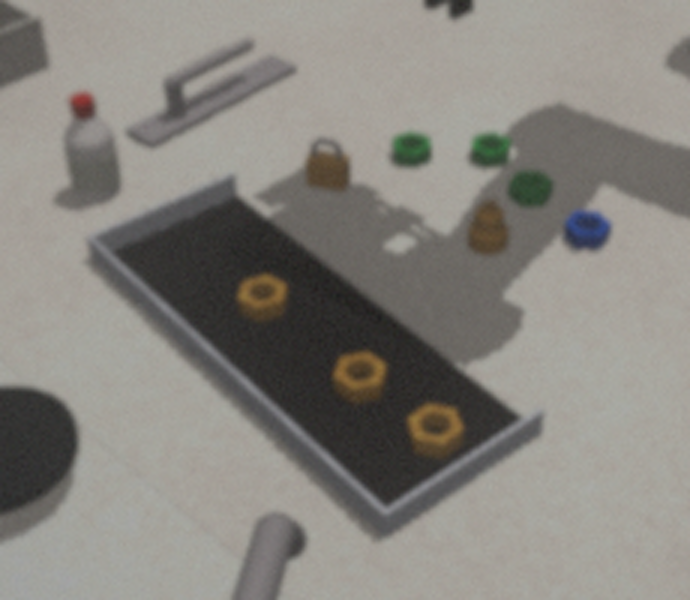

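View pics/side7.png

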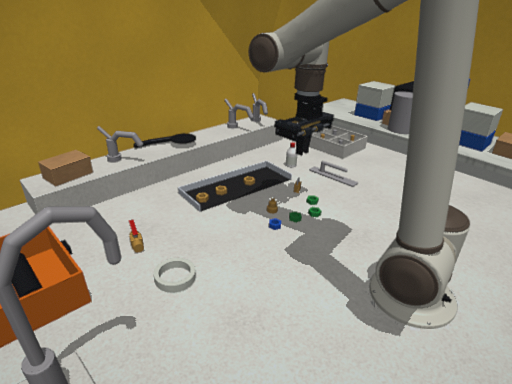

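All three nuts lie flat in the tray, at scene pixels (187,208), (220,235) and (245,252), with dark floor showing all round each. The padlock, the cartridge and the coloured nuts have not moved. The arm is clear of everything, so I'm handing in.

```bash
python3 -c "
from station import *
print(finish_job())"
```

```text
the job is handed in; nothing more can be done
None
```

All three brass nuts are in the tray. I turned the gripper a quarter turn, opened it slightly, and swept each nut along the counter through the open side with both fingertips, one push per nut.

- **Nuts:** the last scene and side views agree to about 3 mm. They put the nuts at about (0.690, 0.095), (0.688, 0.015) and (0.676, -0.110) m, lying flat. That puts their centres roughly 65–75 mm inside the open edge, and none touches a wall.
- **Everything else:** the cartridge and padlock measured within a few mm of their starting positions. The blue and green nuts, tape roll, glue, valve and door handle look unmoved in the pictures; I did not measure them again.
- **Force and time:** the force readings I took were all under about 2 N. The arm was clear at about z = 0.19 m at hand-in, with just over 10 s used.
- **Disagreement:** my tray measurements were rough. The open edge came out at about 6–8° of yaw depending on the view, and the floor measured about 30 mm shorter than its nominal length. The clearances around the nuts are well beyond that error.

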